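Butt the square tube against the length stop

TASK

Pick up the square steel tube from the bench, lay it flat in the blue stock guide between the two rails, and slide it along gently until you feel it butt against the upright stop plate. Let go of it there. The stop is only hand-tight and already set, so do not shove it out of place, and leave the angle-iron offcut where it lies.

Things in the scene. Friction and masses are not known exactly. Their poses are not given: they have to be found in the camera images.
- tube: square hollow steel tube, the work: 160 mm long, 40 x 40 mm section, open ends, 4 mm walls, about 0.65 kg; lies on the bench. Origin at the centre of the tube (20 mm above whatever it lies on); its x axis runs along the length. Both ends are alike and all four sides are alike.
- guide: blue stock guide fixed to the bench: base plate 120 (x) by 340 mm (y), 10 mm thick, with two low rails along its length, 12 mm high above the plate, 8 mm thick, 56 mm clear between them. Origin: centre of the plate's underside, on the bench; y runs along the rails, z up; the tube lies on the plate's top at z = 10 mm. The stop is towards the -y end; the +y end is open.
- stop: steel length stop between the rails: upright plate 50 mm wide, 55 tall, 12 thick, with a low foot and small black clamp knob behind it (-y side). Origin: bottom middle of the face the tube must meet, on the guide's floor; axes as the guide's; the face looks to +y, 50 to 120 mm on the -y side of the guide's centre. Held by friction: it slides away if pushed with more than about 20 N.
- angle: angle-iron offcut, a bystander: 140 mm long, two legs 40 mm wide and 5 mm thick, one flat on the bench and one upright (40 mm tall); about 0.42 kg. Origin at the underside centre of the flat leg, x along its length. It lies beside the tube, either nearer or farther from the robot.
Mind the look-alikes: they are no part of the job. What is shaped like the tube but brown is not meant.

How it is judged:
By the outcome, as a careful person would: the job done as asked, in the order asked, and still so for the second after the job is handed in, with the robot touching nothing.
It also fails if it takes over 42 s, if anything falls off the work surface, if the arm or the gripper's body presses on something with over 40 N, if the wrist force passes 120 N, or if a joint passes its speed limit or range.

ROBOT

A 7-joint arm with a two-finger parallel gripper is mounted at the origin on the work surface. World frame = base frame: x ahead of the robot, y to its left, z up, the work surface at z = 0. Lengths are in m, angles in rad, forces in N, time in s.
With the tool pointing down it reaches from about 0.425 to 0.95 m from the base axis. Payload 16.7 kg.
Tool frame: the origin (TCP) lies on the mounting face of the last link; the fingertips stand 199 mm ahead of it and the grasp point (between the pads) lies 180 mm ahead of it; z points along the fingers, y is the line along which they close (so a half turn about z gives the same grasp; the last joint's range is limited). The gripper opens to 94 mm and grips with 3 to 60 N. Pads are 16 mm wide; open, the fingers measure 119 mm over their backs; the gripper's body (75 mm by 177 mm) begins 78 mm behind the grasp point.
Start: joints at [-1.478, 0.426, 0.074, 1.606, -0.034, 1.111, -0.067], TCP at [0.162, 0.655, 0.405] pointing down, gripper open.
Joint ranges: [-2.85, 2.85], [-0.5, 2.14], [-1.23, 1.37], [0.21, 2.46], [-1.02, 4.16], [0.16, 2.05], [-2.73, 2.73]. Speed limits (rad/s): [1.89, 1.89, 2.39, 2.39, 3.01, 3.01, 3.01].

INTERFACE

Orientations are given as a rotation vector (axis times angle).
In Python, from station import move_ptp, movel, move_joints, open_gripper, close, sleep, solve_ik, read_camera, get_calibration, IKError, sign_off, read_t, read_joint_positions, read_qd, read_joint_torque, read_tcp_pos, read_orientation, read_wrist_force, read_torque, read_gripper_width, read_grip_force gives the robot as it stands. The module is installed in compiled form; this text tells all that it offers. Calls block until the motion is done:
- move_ptp(position, orientation): joint-space move of the TCP to a pose.
- movel(position, frame=None, rate=0.15): straight line of the TCP; frame=None keeps the orientation; rate is the mean speed in m/s.
- move_joints(angles): joint-space move.
- open_gripper() and close(): open the fingers fully, or close them until they stop; the grip force is fixed at half the most.
- sleep(seconds).
- solve_ik(position, orientation): joint angles nearest the present ones, or None.
- read_camera(name): name is "side" or "top" or "wrist"; returns the picture (420x560x3 uint8, red, green, blue); there is no depth.
- get_calibration(name): a dict with "fov_y" (degrees; the focal length in pixels is half the picture's height over the tangent of half this angle, whatever the lens; pixels are square), "cx", "cy" (the principal point, pixels), "dist" ([k1, k2, p1, p2, k3] as OpenCV has them; the pictures are not rectified), "R" (3x3) and "t" (3): a world point X has camera coordinates R X + t; the wrist camera has in their place "tool_from_camera" (4x4, takes a point from camera to tool coordinates, whose origin is the TCP and whose axes are the flange's). Camera axes: x right, y down, z forward; pixel columns grow to the right and rows downward; lengths in m; the calibration is good to about 2 mm. A picture is of the moment at which its call begins: read the wrist's pose just before it. get_calibration takes no time and is no camera call.
A pose or a line that the arm cannot do raises IKError and nothing moves.
- sign_off(): hands the job in; it is judged then, once.
Readings, each from a call of its own:
- read_t(): time.
- read_joint_positions(): joint angles.
- read_qd(): joint speeds.
- read_joint_torque(): joint torques, N m.
- read_tcp_pos(): TCP position.
- read_orientation(): TCP orientation.
- read_wrist_force(): force on the tool from outside, world axes, zero at the start.
- read_torque(): the same for the moment, N m.
- read_gripper_width(): finger opening in m.
- read_grip_force(): force on a finger pad.
Only numpy, scipy, OpenCV 4.12 (cv2) and the standard library are available. Lean on these libraries where they do the work, as an engineer would, in place of code of your own. Each camera call takes 0.05 s, during which the arm holds its last target. There are 200 camera calls.

## Working session

There is one attempt and no reset: what is moved stays moved. The work goes in short steps, each a Python script; the robot and the scene stay as the last script left them, time stands still between calls to the robot, and variables do not carry over. Pictures are saved under pics/ and viewed, at most 10 in all, crops included, and the job is handed in when it is done.

```bash
mkdir -p pics; python3 - <<'E'
from station import *
import cv2,numpy as np
for n in("top","side"):
    cv2.imwrite(f"pics/{n}0.png",read_camera(n)[:,:,::-1]); print(n,get_calibration(n))
print(get_calibration("wrist"),read_orientation(),read_t())
E
```

```text
top {'fov_y': 48.148478424868905, 'cx': 280.37918435680257, 'cy': 207.70207351831422, 'dist': array([-0.13140474,  0.        ,  0.        ,  0.        ,  0.        ]), 'R': array([[ 0.02956555, -0.99950446,  0.01080357],
       [-0.99782501, -0.03014949, -0.05861962],
       [ 0.0589163 , -0.00904695, -0.99822193]]), 't': array([0.0830103 , 0.45970276, 1.20566823])}
side {'fov_y': 42.94847080225156, 'cx': 273.2561942348838, 'cy': 205.96864422748789, 'dist': array([0.06270695, 0.        , 0.        , 0.        , 0.        ]), 'R': array([[ 0.97348417, -0.22874902, -0.001567  ],
       [-0.13072886, -0.55069363, -0.82440675],
       [ 0.1877193 ,  0.80275177, -0.56599563]]), 't': array([-0.42594568,  0.14637715,  1.12670711])}
{'fov_y': 62.68840692534906, 'cx': 281.9301261653449, 'cy': 208.0568913636979, 'dist': array([0.02926008, 0.        , 0.        , 0.        , 0.        ]), 'tool_from_camera': array([[-1.05684226e-03, -9.70799303e-01, -2.39890800e-01,
         6.90608005e-02],
       [ 9.99998766e-01, -1.30487154e-03,  8.75095774e-04,
         3.49001292e-04],
       [-1.16256905e-03, -2.39889580e-01,  9.70799484e-01,
         1.97481620e-02],
       [ 0.00000000e+00,  0.00000000e+00,  0.00000000e+00,
         1.00000000e+00]])} [-3.80495917e-01 -3.11837498e+00  1.75863516e-03] 0.1
```

View pics/top0.png

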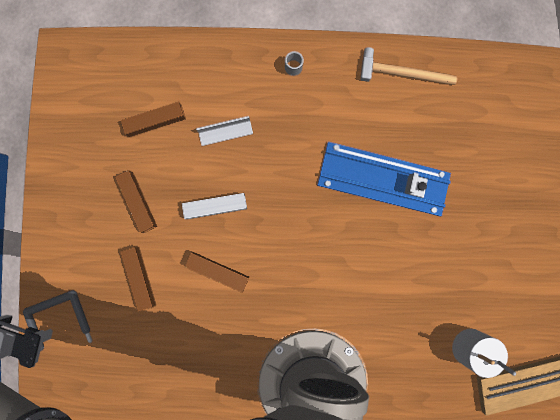

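View pics/side0.png

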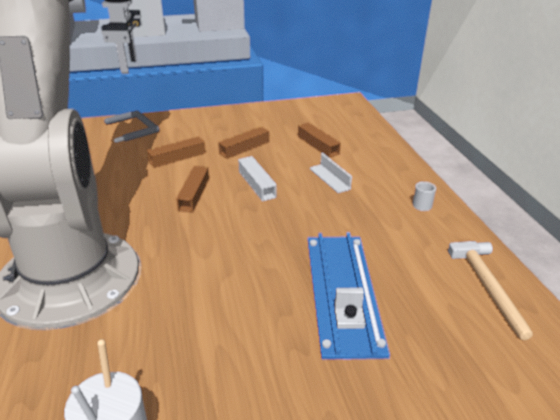

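Top view: the grey candidates are the closed bar at (214,206) and the piece with an upright leg at (225,131), which is the angle. The brown look-alikes are at (152,119), (135,202), (136,277) and (214,270). The grey bar at (214,206) fits the tube, and the side view shows it at (257,178) with an open end. The stop is at (415,185), at the right end of the guide.

```bash
cat > h.py <<'E'
from station import *
import cv2,numpy as np
from scipy.spatial.transform import Rotation as Ro
def cam(n,pose=None):
    c=get_calibration(n); f=210/np.tan(np.radians(c["fov_y"]/2))
    K=np.array([[f,0,c["cx"]],[0,f,c["cy"]],[0,0,1]])
    if n=="wrist":
        p,o=pose; T=np.eye(4);T[:3,:3]=Ro.from_rotvec(o).as_matrix();T[:3,3]=p
        W=T@c["tool_from_camera"]; R=W[:3,:3].T; t=-R@W[:3,3]
    else: R,t=np.array(c["R"]),np.array(c["t"])
    return K,np.array(c["dist"]),R,t
def plane(C,px,z):
    K,d,R,t=C
    u=cv2.undistortPoints(np.float64(px).reshape(-1,1,2),K,d).reshape(-1,2)
    D=np.c_[u,np.ones(len(u))]@R; o=-R.T@t
    return o+D*((z-o[2])/D[:,2])[:,None]
def rect(C,mask,z):
    """largest blob -> centre, yaw of the long side, sizes, on plane z"""
    cs,_=cv2.findContours(mask.astype(np.uint8),cv2.RETR_EXTERNAL,cv2.CHAIN_APPROX_NONE)
    P=plane(C,max(cs,key=cv2.contourArea),z)[:,:2]
    b=cv2.boxPoints(cv2.minAreaRect((P*1000).astype(np.float32)))/1000
    e=[b[1]-b[0],b[2]-b[1]]; l=max(e,key=np.linalg.norm)
    return b.mean(0),np.arctan2(l[1],l[0]),sorted(np.linalg.norm(e,axis=1)),b
def shot(n):
    pose=(np.array(read_tcp_pos()),np.array(read_orientation())) if n=="wrist" else None
    im=read_camera(n); return im,cam(n,pose)
def down(yaw): # tool z down, tool y (closing line) at world yaw
    y=np.array([np.cos(yaw),np.sin(yaw),0]);z=np.array([0,0,-1.])
    return Ro.from_matrix(np.c_[np.cross(y,z),y,z]).as_rotvec()
E
python3 - <<'E'
from h import *
im,C=shot("top"); hsv=cv2.cvtColor(im,cv2.COLOR_RGB2HSV)
g=np.zeros((420,560),bool);g[185:225,172:255]=1
m=(hsv[...,1]<60)&(hsv[...,2]>110)&g
c,y,s,b=rect(C,m,.04);print("tube",c,np.degrees(y),s)
r=rect(C,(hsv[...,0]>100)&(hsv[...,0]<130)&(hsv[...,1]>120)&(np.arange(560)>300),.01)
print("guide",r[0],np.degrees(r[1]),r[2])
print("stop face approx",plane(C,[[413,176],[408,191]],.065))
a=cv2.resize(im[100:230,165:265],None,fx=4,fy=4);d=cv2.resize(im[130:230,310:460],None,fx=4,fy=4)
cv2.imwrite("pics/a.png",cv2.resize(im[90:300,110:265],None,fx=2.8,fy=2.8)[:,:,::-1]);cv2.imwrite("pics/b.png",d[:,:,::-1])
E
```

```text
tube [0.45517242 0.26627782] -78.83928 [np.float32(0.042352527), np.float32(0.16257037)]
guide [ 0.5414677  -0.17694086] 77.97224 [np.float32(0.11932407), np.float32(0.34181228)]
stop face approx [[ 0.54433704 -0.23563283  0.065     ]
 [ 0.50580845 -0.22305934  0.065     ]]
```

View pics/a.png

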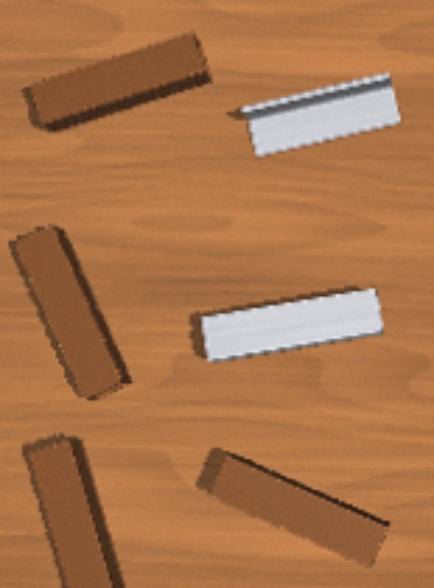

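View pics/b.png

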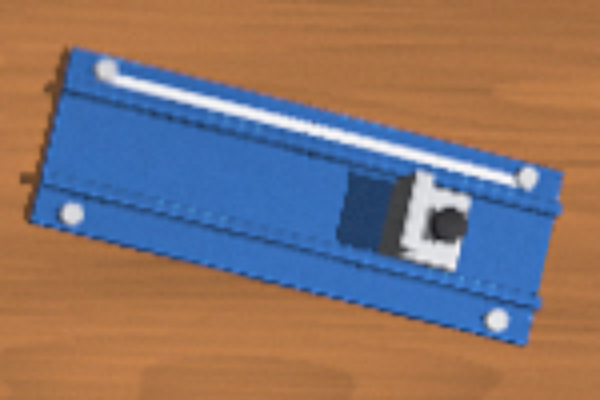

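The crop confirms it: the grey bar at full-image (214,206) is a closed square tube. The piece above it shows an angle-iron leg, and the others are brown. The stop's front face (dark) looks to the left (+y), with its top edge from about (413,173) to (410,193). Next I go above the tube for a close look.

```bash
python3 - <<'E'
from h import *
t0=read_t()
move_ptp([.455,.266,.40],down(np.radians(11.2)))
im,C=shot("wrist");cv2.imwrite("pics/w1.png",im[:,:,::-1])
hsv=cv2.cvtColor(im,cv2.COLOR_RGB2HSV)
m=((hsv[...,1]<60)&(hsv[...,2]>110)).astype(np.uint8)
n,L,S,ce=cv2.connectedComponentsWithStats(m)
for i in range(1,n):
    if S[i,4]>1500:
        r=rect(C,L==i,.04);print(ce[i],r[0],np.degrees(r[1]),r[2])
print(read_t()-t0,read_tcp_pos(),read_wrist_force())
E
```

```text
[282.53093593 188.62735553] [0.45561796 0.2675845 ] -78.75219 [np.float32(0.04073425), np.float32(0.15932184)]
[448.32742661 232.36392489] [0.63129187 0.25614783] -75.17223 [np.float32(0.03449808), np.float32(0.12775734)]
1.8250000000000002 [0.45462683 0.26724997 0.3998964 ] [ 0.61010451 -0.26705924 -0.53252261]
```

View pics/w1.png

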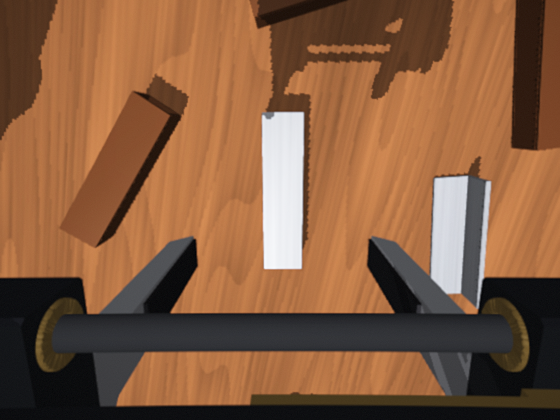

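The tube is at (282,189), centred between the fingers with free room on both sides; the angle is at (460,235), clear of them. Before grasping I take one close look at the guide and stop.

```bash
python3 - <<'E'
from h import *
t0=read_t()
move_ptp([.535,-.20,.46],down(np.radians(-12)))
im,C=shot("wrist");cv2.imwrite("pics/w2.png",im[:,:,::-1]);np.save("w2.npy",np.array([read_tcp_pos(),read_orientation()]))
print(read_t()-t0,read_t(),read_wrist_force())
E
```

```text
1.7917 3.7667 [0.24909799 0.53192099 0.17560806]
```

View pics/w2.png

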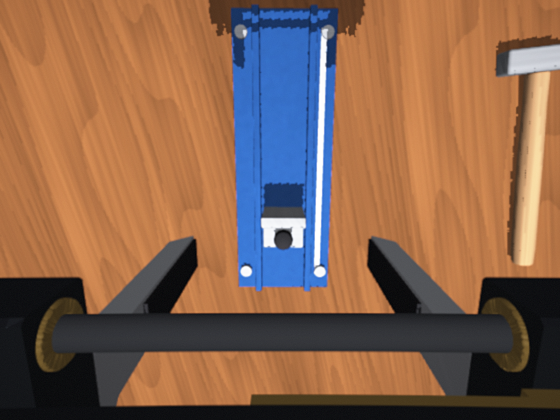

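The guide is fully in view, with corners near (232,10), (338,10), (239,287) and (328,286). The stop's front face top edge runs (261,218)–(306,218) and its foot is near row 207.

```bash
python3 - <<'E'
from h import *
im=cv2.imread("pics/w2.png")[:,:,::-1];C=cam("wrist",np.load("w2.npy"))
P=plane(C,[[232,10],[338,10],[239,287],[328,286]],.01)[:,:2];c=P.mean(0)
d=P[0]+P[1]-P[2]-P[3];print("guide",c,np.degrees(np.arctan2(d[1],d[0])),np.linalg.norm(d)/2)
hsv=cv2.cvtColor(im,cv2.COLOR_RGB2HSV);m=(hsv[...,0]>100)&(hsv[...,0]<130)&(hsv[...,1]>120);m[:,:200]=0;m[:,360:]=0
m=cv2.morphologyEx(m.astype(np.uint8),cv2.MORPH_CLOSE,np.ones((25,25)));r=rect(C,m,.01);print(r[0],np.degrees(r[1]),r[2])
c=r[0]; u=np.array([np.cos(r[1]),np.sin(r[1])]);u*=np.sign(u[1]);v=np.array([u[1],-u[0]])
for px,z in(([[261,218],[306,218]],.065),([[263,207],[305,207]],.01)):
    q=plane(C,px,z)[:,:2]-c;print("stop y,x",q@u,q@v)
q=plane(C,[[262,140],[307,140],[252,140],[315,140]],.016)[:,:2]-c;print("rails x",q@v)
print(im[195:232,283].tolist()[::2])
E
```

```text
guide [ 0.54300511 -0.17678573] 77.83826541966094 0.33712570040683176
[ 0.5422756 -0.1742318] 77.82338 [np.float32(0.11872675), np.float32(0.35254642)]
stop y,x [-0.05945504 -0.0592424 ] [-0.02487254  0.02587309]
stop y,x [-0.06000578 -0.05978063] [-0.02556034  0.02832607]
rails x [-0.02566539  0.02861699 -0.03772443  0.03826254]
[[27, 52, 98], [27, 53, 98], [28, 55, 100], [27, 54, 100], [26, 54, 100], [27, 54, 99], [58, 66, 82], [70, 71, 74], [72, 72, 76], [70, 71, 75], [68, 70, 73], [100, 103, 108], [239, 241, 245], [241, 243, 246], [243, 244, 247], [244, 246, 248], [230, 233, 239], [78, 80, 85], [9, 10, 10]]
```

```bash
cat >> h.py <<'E'
u=np.array([.2105,.9776]);v=np.array([.9776,-.2105]);stop=np.array([.5297,-.2326])+.001*v
yaw=np.radians(-12.13)
E
python3 - <<'E'
from h import *
o=down(np.radians(11.25))
move_ptp([.4556,.2676,.29],o); movel([.4556,.2676,.217],rate=.1)
print(read_wrist_force()); close(); print("w",read_gripper_width(),read_grip_force(),read_wrist_force(),read_tcp_pos())
movel([.4556,.2676,.33],rate=.2)
p=stop+.118*u
move_ptp([*p,.30],down(yaw)); movel([*p,.234],rate=.1); sleep(.2)
print("w",read_gripper_width(),read_wrist_force(),read_tcp_pos(),read_t())
im,C=shot("wrist");t=read_camera("top");a=cv2.resize(t[120:230,300:460],(560,385))
cv2.imwrite("pics/w3.png",np.vstack([cv2.resize(im,(400,300)),cv2.resize(a,(400,275))])[:,:,::-1])
E
```

```text
[0.66908401 0.49822774 0.22162006]
w 0.039859190894196914 29.999617785215378 [-1.47894607 -0.93638427  0.51565149] [0.45555471 0.26757614 0.21697763]
w 0.03995954773675645 [-0.11892562  0.18821347 -6.87415395] [ 0.55569765 -0.11742627  0.23448805] 10.5667
```

View pics/w3.png

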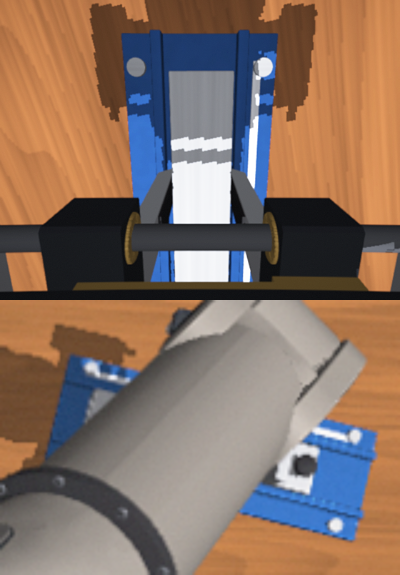

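The tube is gripped and sits between the rails (tube columns 168–236, rails 160 and 239), aligned. Next I lower it to contact, then slide it with force checks.

```bash
python3 - <<'E'
from h import *
z=.234; p=stop+.118*u; b=read_wrist_force()[2]
while z>.222:
    z-=.0007; movel([*p,z],rate=.02); f=read_wrist_force()[2]
    if f-b>2.5: break
print("down",z,f-b,read_tcp_pos()[2],read_t())
fu=lambda:np.mean([np.dot(read_wrist_force()[:2],u) for _ in range(3)])
s=.118; log=[]
movel([*(stop+.094*u),z],rate=.04); s=.094; base=fu(); print("slide base",base,read_wrist_force(),read_t())
while s>.070 and read_t()<32:
    s-=.0007; movel([*(stop+s*u),z],rate=.02); f=fu(); log.append((round(s,4),round(f,1)))
    if f-base>6: break
sleep(.2)
print(log,read_t(),fu(),read_wrist_force(),read_tcp_pos(),np.dot(np.array(read_tcp_pos())[:2]-stop,u))
E
```

```text
down 0.22629999999999995 19.002906818032287 0.22694645701845695 13.4167
slide base 2.3212493344533534 [0.34575947 2.29998667 6.83381637] 14.1667
[(0.0933, np.float64(5.9)), (0.0926, np.float64(7.0)), (0.0919, np.float64(6.9)), (0.0912, np.float64(8.2)), (0.0905, np.float64(7.4)), (0.0898, np.float64(7.4)), (0.0891, np.float64(6.5)), (0.0884, np.float64(7.0)), (0.0877, np.float64(7.2)), (0.087, np.float64(7.7)), (0.0863, np.float64(8.3))] 17.1167 7.2204681084675295 [2.15928858 6.92096753 7.46570285] [ 0.54973414 -0.14773491  0.22699186] 0.08718130069979026
```

Sliding friction was about 7 N because of the downward pressure, and there is no contact yet. I ease the pressure and continue.

```bash
python3 - <<'E'
from h import *
fu=lambda:np.mean([np.dot(read_wrist_force()[:2],u) for _ in range(3)])
z=.2267;s=.0863;log=[]
movel([*(stop+s*u),z],rate=.02)
print(read_wrist_force())
base=None
while s>.070 and read_t()<33:
    s-=.0007; movel([*(stop+s*u),z],rate=.02); f=fu(); a=np.dot(np.array(read_tcp_pos())[:2]-stop,u)
    log.append((round(s,4),round(float(f),1),round(float(read_wrist_force()[2]),1),round(float(a),4)))
    if len(log)==4: base=np.mean([l[1] for l in log[2:]])
    if f>12 or (base is not None and f-base>5): break
print(*log,sep="\n");print(read_t(),fu())
E
```

```text
[1.05889253 4.00398307 2.95338616]
(0.0856, 5.5, 6.0, 0.0859)
(0.0849, 5.8, 5.3, 0.0853)
(0.0842, 6.3, 5.0, 0.0846)
(0.0835, 5.9, 5.0, 0.0839)
(0.0828, 5.6, 5.0, 0.0832)
(0.0821, 5.9, 5.9, 0.0825)
(0.0814, 5.5, 4.9, 0.0818)
(0.0807, 6.3, 5.6, 0.0811)
(0.08, 6.4, 5.4, 0.0804)
(0.0793, 9.7, 7.9, 0.0802)
(0.0786, 13.2, 8.9, 0.08)
20.1167 13.213494795653133
```

Contact is clear: the tool stalls at 0.080 m while the force rises by about 7 N. Release and retreat.

```bash
python3 - <<'E'
from h import *
open_gripper(); p=read_tcp_pos(); print(read_gripper_width(),read_wrist_force())
movel([p[0],p[1],.36],rate=.15)
q=stop; 
move_ptp([.535,-.20,.46],down(np.radians(-12)))
im,C=shot("wrist");print(read_t())
cv2.imwrite("pics/w4.png",cv2.resize(im[0:300,200:380],None,fx=2,fy=2)[:,:,::-1])
E
```

```text
0.09386399772459184 [ 0.0776055  -0.03791293  0.37578368]
22.6833
```

View pics/w4.png

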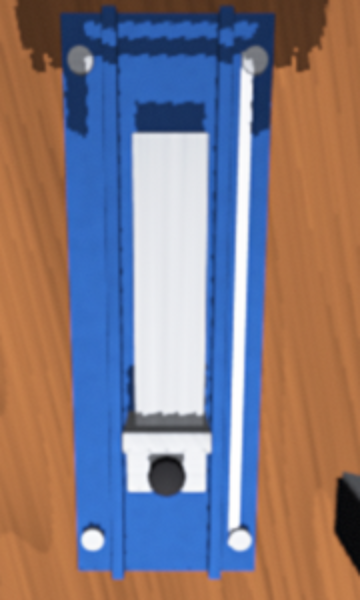

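```bash
python3 - <<'E'
from h import *
im,C=shot("wrist")
for n,px,z in(("tube end",[283,207.5],.05),("tube far end",[285,66.5],.05),("face top",[283,217],.065),("dark start at .05",[283,208],.05)):
    print(n,(plane(C,[px],z)[0,:2]-stop)@u)
print(im[200:222,283].sum(1),im[200:222,275].sum(1),im[60:70,285].sum(1))
E
```

```text
tube end 0.008070631504180715
tube far end 0.16073094268349938
face top 0.0007210266505179929
dark start at .05 0.007472142442818265
[707 707 708 707 710 715 717 625 400 318 322 333 329 281 205 181 265 520
 695 718 718 718] [718 717 717 718 720 725 726 641 403 324 334 342 339 290 205 177 266 517
 690 710 712 720] [170 172 167 169 157 172 367 617 684 677]
```

The tube's near end is really at row 213.5, because rows 208–213 are tube top in the stop's shadow. That and the far end at 0.1607 m put it against the stop, and the stop face is unmoved to within 1 mm. Handing in.

```bash
python3 -c "
from station import *
print(sign_off(),read_t())"
```

```text
the job is handed in; nothing more can be done
the job is handed in; nothing more can be done
```

The tube lies flat in the guide, butted against the stop and released; the stop showed no movement beyond about 1 mm, the angle was never touched, and I handed in at about 23 s.

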